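# Switch on the cup warmer

### The arm

A 7-joint arm with a two-finger parallel gripper is mounted at the origin on the work surface. World frame = base frame: x ahead of the robot, y to its left, z up, the work surface at z = 0. Lengths are in m, angles in rad, forces in N, time in s.
With the tool pointing down it reaches from about 0.4 to 0.85 m from the base axis. Payload 10.4 kg.
Tool frame: the origin (TCP) lies between the finger pads; the fingertips stand 22 mm ahead of it and the grasp point (between the pads) lies 3 mm ahead of it; z points along the fingers, y is the line along which they close (so a half turn about z gives the same grasp; the last joint's range is limited). The gripper opens to 85 mm and grips with 20 to 120 N. Pads are 22 mm wide; open, the fingers measure 114 mm over their backs; the gripper's body (76 mm by 85 mm) begins 54 mm behind the grasp point. The pads swing forward as they close: fully open they stand 13 mm farther back than shut.
Start: joints at [1.163, 0.332, -0.065, 1.46, 0.022, 1.35, -0.088], TCP at [0.235, -0.579, 0.253] pointing down, gripper open.
Joint ranges: [-2.6, 2.6], [-0.5, 2.12], [-1.47, 1.34], [0.16, 2.42], [-1.27, 4.41], [0.06, 2.06], [-2.6, 2.6]. Speed limits (rad/s): [2.22, 2.22, 2.79, 2.79, 3.14, 3.14, 3.14].

### API

Orientations are given as a unit quaternion [x, y, z, w].
In Python, from workcell import manip, camera, ticket, boxes_of, outline_of gives the robot as it stands.
- The arm moves only by the tool carry_out, never from a script. Its argument "deltas" is a list of rows, each a list of 5 numbers: the shift along the tool's x, y, z as a fraction of full scale, then the turn about the tool's z as a fraction of full scale, then the opening, from -1 (shut) to 1 (fully open), so that 0 is half open. In form: [[tx, ty, tz, spin, gripper], ...]. A call has 1 to 20 rows; each row is the pose to reach, as a shift and turn from the pose commanded when the call began, along the tool's axes at that moment; what a row does not reach only later rows make up. Full scale, the value 1, is 150 mm for a shift and 30 degrees for a turn. A row lasts 1/8 s, in which the tool goes at most 62.5 mm and 10.7 degrees, less where a joint would pass 70% of its speed; a pose out of reach is approached as far as the arm can. A call with a number of a shift or a turn outside -1 to 1 is refused whole. A call with a gripper value outside its range is refused whole. The fingers move at their own pace and stop on an object; "force" is the grip in N (left out, the last holds). Time passes only in rows, so rows that repeat a pose let the fingers close. It gives the time, the measured TCP pose, the force, the opening and the grip force at its end, in the units of the state.
- manip.get_obs(): the state, without advancing time (a new reading comes with each control period).
- camera(name): name is "side" or "top"; returns a dict with "img" (384x512x3 uint8, red, green, blue), "depth" (384x512 float32, m along the optical axis (not along the pixel's ray), 0 where there is no reading), "vertical_fov" (degrees; the focal length in pixels is half the picture's height over the tangent of half this angle, whatever the lens; pixels are square), "cx", "cy" (the principal point, pixels), "R" (3x3) and "t" (3): a world point X has camera coordinates R X + t. Camera axes: x right, y down, z forward; pixel columns grow to the right and rows downward; lengths in m; the calibration is good to about 2 mm. A picture is of the moment at which its call begins.
- ticket.hand_in(): hands the job in; it is judged then, once.
Trained networks look in a picture, given as the dict that the camera call returned (one of the last four; its "shot" number tells which), for a name from the list of things; names that differ only in an ending like _2 or _b are one class to them, and where a whole thing is asked for, a point or a joint stands for the part that bears it (a point fixed in the world has none). Each returns a list of dicts, best first, with "conf" (0 to 1); they miss things now and then, are a little off and sometimes report something else, mostly with a low value. They report only what shows in the picture. A call takes as long as a camera call.
- boxes_of(query, picture): "position" ([x, y, z] in m, in world coordinates, good to about 4 mm: the middle of the surface that is visible of it).
- outline_of(query, picture): "region" (384x512 bool, what is visible of it).
The state is a dict: "clock": time; "joint_pos": joint angles; "joint_velocities": joint speeds; "tau": joint torques, N m; "position": TCP position; "ee_rot": TCP orientation; "ft_force": force on the tool from outside, world axes, zero at the start; "torque": the same for the moment, N m; "grip_width": opening from 0.0 (shut) to 1.0 (fully open); "grasp_force": force on a finger pad.
Only numpy, scipy, OpenCV 4.12 (cv2) and the standard library are available. Lean on these libraries where they do the work, as an engineer would, in place of code of your own. Each camera call takes 0.05 s, during which the arm holds its last target. There are 200 camera calls.

### The job

Switch on the cup warmer with light taps of the fingertips: press the blue power key, then the white cup-heat key, then the green start key, each all the way down, where it stays. Do not press the red descale key or any key before its turn, and leave the mug, portafilter, filter basket and scoop where they are, without picking anything up.

Things in the scene. Friction and masses are not known exactly. Their poses are not given: they have to be found in the camera images.
- warmer: Cup warmer, a fixed flat steel appliance 200 (x) x 360 (y) x 55 mm high, on the counter. Origin: centre of its underside; its z is up, its long side lies along its y. A slotted aluminium plate (172 mm square, top 59 mm high) covers its +y half; on its -y half a black deck (55 mm high) carries four round keys in a 2 x 2 square of 68 mm pitch, centred at y = -90 mm of its frame. Which colour sits in which of the four places changes from run to run.
- key_blue_top (a point): Centre of the top face of the blue power key (press first): a round cap 34 mm in diameter in a grey collar 42 mm wide and 4 mm high on the deck. Unpressed, the top face stands 18 mm above the deck and 73 mm above the counter. The cap is springy (3 N per mm, up to 5 mm): it dips 0.7 mm before the key moves, and with the key all the way down the force reaches 6 N 10 mm below the unpressed height.
- key_blue (a joint): How far the blue key is pressed down, m: 0 = up, 0.008 = all the way down. It slides straight down against a steady 2 N or so, has no return spring and stays where it is left; it counts as pressed beyond 0.005 and as disturbed beyond 0.0025 before its turn; more than 20 N on it is too hard.
- key_white_top (a point): Centre of the top face of the white cup-heat key (press second): a round cap 34 mm in diameter in a grey collar 42 mm wide and 4 mm high on the deck. Unpressed, the top face stands 18 mm above the deck and 73 mm above the counter. The cap is springy (3 N per mm, up to 5 mm): it dips 0.7 mm before the key moves, and with the key all the way down the force reaches 6 N 10 mm below the unpressed height.
- key_white (a joint): How far the white key is pressed down, m: 0 = up, 0.008 = all the way down. It slides straight down against a steady 2 N or so, has no return spring and stays where it is left; it counts as pressed beyond 0.005 and as disturbed beyond 0.0025 before its turn; more than 20 N on it is too hard.
- key_green_top (a point): Centre of the top face of the green start key (press third): a round cap 34 mm in diameter in a grey collar 42 mm wide and 4 mm high on the deck. Unpressed, the top face stands 18 mm above the deck and 73 mm above the counter. The cap is springy (3 N per mm, up to 5 mm): it dips 0.7 mm before the key moves, and with the key all the way down the force reaches 6 N 10 mm below the unpressed height.
- key_green (a joint): How far the green key is pressed down, m: 0 = up, 0.008 = all the way down. It slides straight down against a steady 2 N or so, has no return spring and stays where it is left; it counts as pressed beyond 0.005 and as disturbed beyond 0.0025 before its turn; more than 20 N on it is too hard.
- key_red_top (a point): Centre of the top face of the red descale key (leave alone): a round cap 34 mm in diameter in a grey collar 42 mm wide and 4 mm high on the deck. Unpressed, the top face stands 18 mm above the deck and 73 mm above the counter. The cap is springy (3 N per mm, up to 5 mm): it dips 0.7 mm before the key moves, and with the key all the way down the force reaches 6 N 10 mm below the unpressed height.
- key_red (a joint): How far the red key is pressed down, m: 0 = up, 0.008 = all the way down. It slides straight down against a steady 2 N or so, has no return spring and stays where it is left; it must stay below 0.0025.
- cup: White ceramic mug, loose, standing on the warmer's plate: 68 mm in diameter, 68 mm high, handle to its +y. Origin: centre of its underside. Bystander.
- portafilter: Portafilter, loose on the counter on the robot's side of the warmer: steel bowl 68 mm in diameter and 45 mm high, black handle reaching 178 mm from the bowl's centre along its -y, 30 mm wide and 28 mm high. Origin: centre of the bowl's underside. Bystander.
- basket: Steel filter basket, loose on the counter at the warmer's key end: open dish 66 mm in diameter, 24 mm high. Origin: centre of its underside. Bystander.
- scoop: Black measuring scoop, loose on the counter on the far side of the warmer: bowl 46 mm in diameter and 26 mm high, handle along its +y to a 44 mm upright disc 138 mm from the bowl's centre. Origin: centre of the bowl's underside. Bystander.

How it is judged:
On the way, in this order (a step that is already met when the one before it is completed fails the run):
1. the blue key is pressed down (value of joint key_blue above 0.005 m), for 0.1 s.
2. the white key is pressed down (value of joint key_white above 0.005 m), for 0.1 s.
3. the green key is pressed down (value of joint key_green above 0.005 m), for 0.1 s.
At the end, for the whole second after the job is handed in: The blue, white and green keys are down (each more than 5 of its 8 mm), the red one is up (less than 2.5 mm), and mug, portafilter, basket and scoop are at rest within 12 mm of where they started (value of joint each of key_blue, key_white, key_green above 0.005 m and value of joint key_red below 0.0025 m and distance of each of cup, portafilter, basket, scoop from where it was at the start of the episode below 0.012 m and linear speed of each of cup, portafilter, basket, scoop below 0.02 m/s); the robot touches nothing.
It fails at once if the white key goes down more than 2.5 mm before the blue one is down (value of joint key_white above 0.0025 m and value of joint key_blue below 0.005 m).
It fails at once if the green key goes down more than 2.5 mm before the white one is down (value of joint key_green above 0.0025 m and value of joint key_white below 0.005 m).
It fails at once if the red key is pressed more than 2.5 mm (value of joint key_red above 0.0025 m).
It fails at once if a key is pressed with more than 20 N (contact force between any of key_blue, key_white, key_green, key_red and anything else above 20 N).
It fails at once if mug, portafilter, basket or scoop is moved or lifted by more than 12 mm (distance of any of cup, portafilter, basket, scoop from where it was at the start of the episode above 0.012 m).
It also fails if it takes over 48 s, if anything falls off the work surface, if the arm or the gripper's body presses on something with over 40 N, if the wrist force passes 120 N, or if a joint passes its speed limit or range.

## Working session

There is one attempt and no reset: what is moved stays moved. The work goes in short steps, Python scripts to look and compute and a tool call to move; the robot and the scene stay as the last step left them, time stands still between calls to the robot, and variables do not carry over. Pictures are saved under pics/ and viewed, at most 10 in all, crops included, and the job is handed in when it is done.

Besides the shell and the picture viewer there is one more tool, called after "Request:" as a command line: name --pt "numbers of a row" for each row, then --argument value for the rest. carry_out: Moves the arm, as the interface text tells. Its arguments: {"type":"object","properties":{"deltas":{"type":"array","items":{"type":"array","items":{"type":"number"}}},"force":{"type":"number"}},"required":["deltas"]}

```bash
mkdir -p pics; python3 - <<'E'
from workcell import manip, camera, boxes_of
import cv2,numpy as np
o=manip.get_obs();print(o['clock'],o['position'],o['ee_rot'],o['grip_width'],o['ft_force'])
for n in('top','side'):
    p=camera(n);cv2.imwrite(f'pics/{n}0.png',p['img'][:,:,::-1])
    for q in['key_blue_top','key_white_top','key_green_top','key_red_top','cup','portafilter','basket','scoop','warmer']:
        print(n,q,[(np.round(b['position'],4).tolist(),round(b['conf'],2)) for b in boxes_of(q,p)[:2]])
print(manip.get_obs()['clock'])
E
```

```text
0.0 [ 0.23448391 -0.57897267  0.25250875] [ 9.81550037e-01  1.91204088e-01 -1.60662173e-04 -7.04158558e-04] 0.9966249554747626 [-0.0639383  -1.01620764  0.21574564]
top key_blue_top [([0.5028, -0.1376, 0.0725], 0.76), ([0.707, -0.1289, 0.0238], 0.24)]
top key_white_top [([0.5663, -0.1586, 0.0766], 0.77), ([0.5035, -0.1379, 0.0741], 0.75)]
top key_green_top [([0.5849, -0.0929, 0.075], 0.75), ([0.5048, -0.1386, 0.0715], 0.34)]
top key_red_top [([0.5226, -0.0756, 0.0764], 0.73), ([0.4044, 0.0187, 0.0254], 0.26)]
top cup [([0.5931, 0.0985, 0.0814], 0.94)]
top portafilter [([0.4036, 0.0177, 0.026], 0.61), ([0.5639, -0.1583, 0.0739], 0.21)]
top basket [([0.4933, -0.2666, 0.0032], 0.81), ([0.4987, -0.1377, 0.0758], 0.51)]
top scoop [([0.7077, -0.1278, 0.0247], 0.92), ([0.5634, -0.1582, 0.0783], 0.37)]
top warmer [([0.5608, -0.0345, 0.0566], 0.96)]
side key_blue_top [([0.5014, -0.1318, 0.0712], 0.68)]
side key_white_top [([0.5594, -0.151, 0.0777], 0.44)]
side key_green_top [([0.5805, -0.0868, 0.0743], 0.51)]
side key_red_top [([0.5144, -0.0698, 0.0724], 0.76)]
side cup [([0.5744, 0.0951, 0.1046], 0.89)]
side portafilter [([0.401, 0.0254, 0.0275], 0.72)]
side basket [([0.4962, -0.2679, 0.0058], 0.87)]
side scoop [([0.7033, -0.1211, 0.0271], 0.92)]
side warmer [([0.5344, -0.0039, 0.0574], 0.88)]
1.0
```

View pics/top0.png

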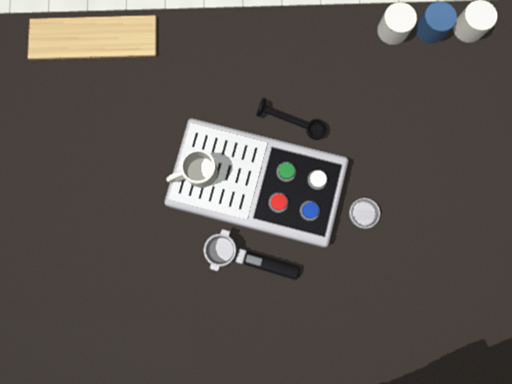

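View pics/side0.png

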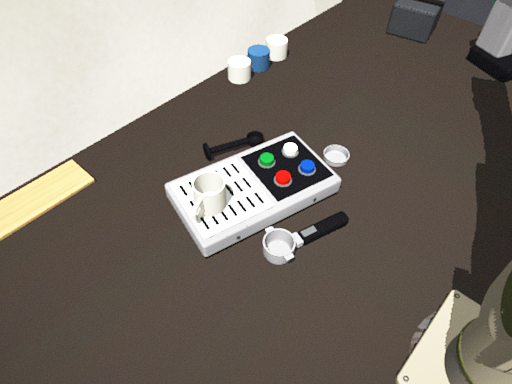

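Both views agree: blue is at top (310,210), white (318,179), green (287,171) and red (278,202). Fitting a 68 mm square gives blue ≈ (0.500, -0.136), white (0.565, -0.155), green (0.584, -0.090). I'll shut the gripper and travel high to a point above blue.

Request:
carry_out --pt "0.23 -0.17 0 0 -1" --pt "0.46 -0.35 0 0 -1" --pt "0.69 -0.52 0 0 -1" --pt "0.915 -0.692 0 0 -1" --force 20

```text
clock: 1.5
position: [0.3235, -0.4303, 0.2535]
ee_rot: [0.982, 0.191, 0.0, 0.0]
ft_force: [0.7, -0.2, 0.4]
grip_width: 0.144
grasp_force: 0.0
```

Request:
carry_out --pt "0.23 -0.17 0 0 -1" --pt "0.46 -0.35 0 0 -1" --pt "0.69 -0.52 0 0 -1" --pt "0.915 -0.692 0 0 -1"

```text
clock: 2.0
position: [0.4118, -0.2826, 0.2535]
ee_rot: [0.982, 0.191, 0.0, 0.0]
ft_force: [-0.1, -1.1, 0.4]
grip_width: -0.002
grasp_force: 0.0
```

Request:
carry_out --pt "0.23 -0.17 0 0 -1" --pt "0.46 -0.35 0 0 -1" --pt "0.69 -0.52 0 0 -1" --pt "0.915 -0.692 0 0 -1" --pt "0.915 -0.692 0 0 -1" --pt "0.915 -0.692 0 0 -1" --pt "0.915 -0.692 0 0 -1"

```text
clock: 2.88
position: [0.4989, -0.1374, 0.2533]
ee_rot: [0.982, 0.19, -0.0, 0.0]
ft_force: [-0.5, 0.3, 0.4]
grip_width: -0.0
grasp_force: 0.0
```

Request:
carry_out --pt "0 0 0.25 0 -1" --pt "0 0 0.5 0 -1" --pt "0 0 0.7 0 -1" --pt "0 0 0.86 0 -1" --pt "0 0 0.95 0 -1" --pt "0 0 0.95 0 -1" --pt "0 0 0.95 0 -1"

```text
clock: 3.75
position: [0.4999, -0.1364, 0.1118]
ee_rot: [0.982, 0.191, 0.001, 0.0]
ft_force: [0.2, 0.0, -0.4]
grip_width: -0.0
grasp_force: 0.0
```

```bash
python3 - <<'E'
from workcell import manip, camera
import cv2,numpy as np
print(manip.get_obs()['position'])
a=[]
for n,(u,v) in(('top',(310,200)),('side',(305,165))):
    p=camera(n);c=p['img'][v-50:v+50,u-65:u+65,::-1];a.append(cv2.resize(c,None,fx=3,fy=3,interpolation=2))
    f=192/np.tan(np.radians(p['vertical_fov']/2))
    for X in([.5,-.136,.073],np.r_[manip.get_obs()['position'][:2],manip.get_obs()['position'][2]-.022]):
        q=p['R']@np.array(X)+p['t'];x=(f*q[0]/q[2]+p['cx']-u+65)*3;y=(f*q[1]/q[2]+p['cy']-v+50)*3
        cv2.drawMarker(a[-1],(int(x),int(y)),(0,255,255) if X[2]==.073 else (255,0,255),0,12,1)
cv2.imwrite('pics/near.png',np.hstack(a))
E
```

```text
[ 0.49994958 -0.13642508  0.11181503]
```

View pics/near.png

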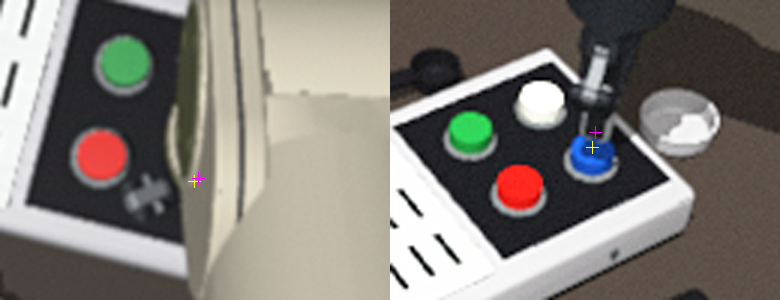

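The side view shows the closed tips just above the blue cap, (592,150) in the crop, and centred on it; the arm hides blue in the top view. Next I press slowly.

Request:
carry_out --pt "0 0 0.04 0 -1" --pt "0 0 0.08 0 -1" --pt "0 0 0.1 0 -1" --pt "0 0 0.12 0 -1" --pt "0 0 0.12 0 -1" --pt "0 0 0.12 0 -1"

```text
clock: 4.6
position: [0.4995, -0.1361, 0.0929]
ee_rot: [0.982, 0.191, 0.0, 0.0]
ft_force: [0.1, 1.1, -0.1]
grip_width: 0.001
grasp_force: 0.0
```

Request:
carry_out --pt "0 0 0.02 0 -1" --pt "0 0 0.035 0 -1" --pt "0 0 0.045 0 -1" --pt "0 0 0.045 0 -1" --pt "0 0 0.045 0 -1"

```text
clock: 5.22
position: [0.4997, -0.1362, 0.0863]
ee_rot: [0.982, 0.191, 0.0, 0.0]
ft_force: [0.8, -0.1, 2.0]
grip_width: -0.002
grasp_force: 1.3
```

Request:
carry_out --pt "0 0 0.005 0 -1" --pt "0 0 0.01 0 -1" --pt "0 0 0.01 0 -1" --pt "0 0 0.01 0 -1"

```text
clock: 5.72
position: [0.4996, -0.1362, 0.0849]
ee_rot: [0.982, 0.191, 0.0, 0.0]
ft_force: [0.6, 0.2, 6.6]
grip_width: 0.002
grasp_force: 3.2
```

6.6 N at the predicted depth means blue is fully down. Next is white.

Request:
carry_out --pt "0 0 -0.1 0 -1" --pt "0 0 -0.2 0 -1" --pt "0.1 0.08 -0.2 0 -1" --pt "0.23 0.18 -0.2 0 -1" --pt "0.354 0.281 -0.2 0 -1" --pt "0.354 0.281 -0.2 0 -1" --pt "0.354 0.281 -0.15 0 -1" --pt "0.354 0.281 -0.1 0 -1" --pt "0.354 0.281 -0.07 0 -1" --pt "0.354 0.281 -0.07 0 -1"

```text
clock: 6.98
position: [0.564, -0.1552, 0.0947]
ee_rot: [0.982, 0.191, -0.0, -0.0]
ft_force: [0.2, -0.1, 0.8]
grip_width: 0.001
grasp_force: 0.0
```

```bash
python3 - <<'E'
from workcell import manip, camera
import cv2,numpy as np
u,v=305,165
p=camera('side');o=manip.get_obs()['position'];print(o)
a=cv2.resize(p['img'][v-50:v+50,u-65:u+65,::-1],None,fx=5,fy=5,interpolation=2)
f=192/np.tan(np.radians(p['vertical_fov']/2))
for X,c in(([.5646,-.1554,.073],(0,0,255)),([o[0],o[1],o[2]-.022],(255,0,255)),([.5844,-.0904,.073],(0,0,0))):
    q=p['R']@np.array(X)+p['t'];x=(f*q[0]/q[2]+p['cx']-u+65)*5;y=(f*q[1]/q[2]+p['cy']-v+50)*5
    cv2.drawMarker(a,(int(x),int(y)),c,0,12,1)
cv2.imwrite('pics/near2.png',a)
E
```

```text
[ 0.56429235 -0.15522928  0.09504787]
```

View pics/near2.png

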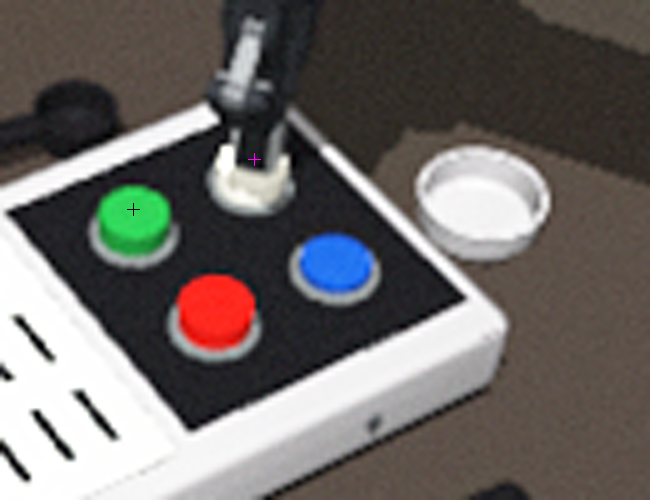

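Blue (335,262) is visibly down, the tips sit on the white cap (253,165), and the green estimate (133,209) is on its cap.

Request:
carry_out --pt "0 0 0.02 0 -1" --pt "0 0 0.04 0 -1" --pt "0 0 0.058 0 -1" --pt "0 0 0.068 0 -1" --pt "0 0 0.068 0 -1" --pt "0 0 0.068 0 -1"

```text
clock: 7.78
position: [0.5647, -0.1553, 0.0853]
ee_rot: [0.982, 0.191, 0.0, 0.0]
ft_force: [-0.9, 0.6, 5.2]
grip_width: 0.001
grasp_force: 2.8
```

White is down too (5.2 N). Next is green.

Request:
carry_out --pt "0 0 -0.1 0 -1" --pt "0 0 -0.2 0 -1" --pt "0.09 -0.11 -0.2 0 -1" --pt "0.19 -0.23 -0.2 0 -1" --pt "0.284 -0.352 -0.2 0 -1" --pt "0.284 -0.352 -0.2 0 -1" --pt "0.284 -0.352 -0.15 0 -1" --pt "0.284 -0.352 -0.1 0 -1" --pt "0.284 -0.352 -0.07 0 -1" --pt "0.284 -0.352 -0.07 0 -1"

```text
clock: 9.02
position: [0.5838, -0.0908, 0.0949]
ee_rot: [0.982, 0.191, -0.0, -0.0]
ft_force: [-0.1, -0.3, 0.3]
grip_width: 0.001
grasp_force: 0.0
```

Request:
carry_out --pt "0 0 0.02 0 -1" --pt "0 0 0.04 0 -1" --pt "0 0 0.058 0 -1" --pt "0 0 0.069 0 -1" --pt "0 0 0.069 0 -1" --pt "0 0 0.069 0 -1"

```text
clock: 9.78
position: [0.5843, -0.0905, 0.0854]
ee_rot: [0.982, 0.191, 0.0, 0.0]
ft_force: [-1.3, -1.3, 5.3]
grip_width: -0.001
grasp_force: 2.6
```

Request:
carry_out --pt "0 0 -0.1 0 -1" --pt "0 0 -0.3 0 -1" --pt "0 0 -0.6 0 -1" --pt "0 0 -0.9 0 -1" --pt "0 0 -0.9 0 -1" --pt "0 0 -0.9 0 -1" --pt "0 0 -0.9 0 -1"

```text
clock: 10.65
position: [0.5834, -0.0902, 0.2189]
ee_rot: [0.982, 0.191, -0.001, -0.0]
ft_force: [0.1, -0.3, -0.6]
grip_width: 0.001
grasp_force: 0.0
```

```bash
python3 - <<'E'
from workcell import manip, camera
import cv2
u,v=280,185
p=camera('side');print(manip.get_obs()['position'],manip.get_obs()['ft_force'])
cv2.imwrite('pics/end.png',cv2.resize(p['img'][v-75:v+75,u-100:u+100,::-1],None,fx=4,fy=4,interpolation=2))
E
```

```text
[ 0.5834942  -0.09023234  0.21886637] [-0.0940174  -0.70481147 -0.10885113]
```

View pics/end.png

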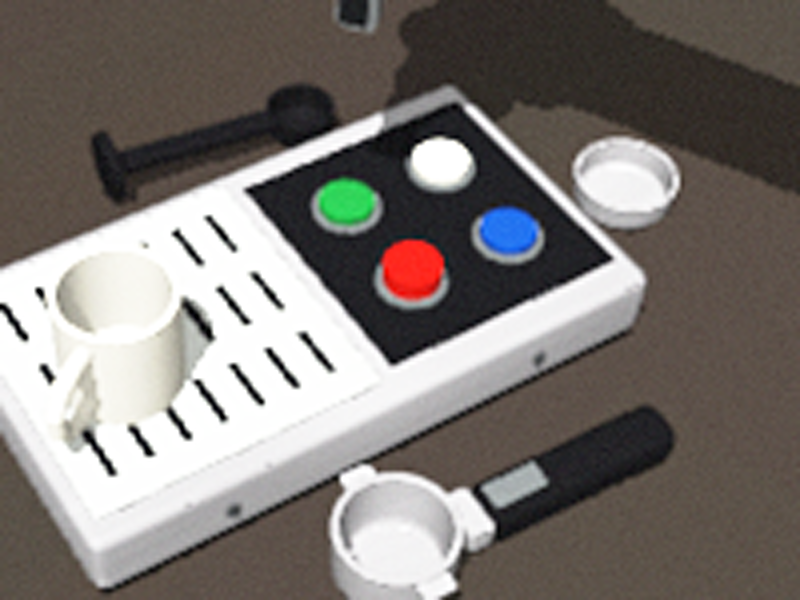

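Green (346,202), white (441,162) and blue (507,232) are low in their collars. Red (412,270) is up, and nothing else has moved.

```bash
python3 -c "
from workcell import ticket
print(ticket.hand_in())"
```

```text
the job is handed in; nothing more can be done
None
```

I pressed the blue, white and green keys all the way down in that order. Red stayed up, nothing else moved, and I handed the job in at about 11 s; no verdict was returned.

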